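# Load the bearing demagnetiser and hold its dial at the third click

## Task

Set the three loose ball bearings in a row on the demagnetiser's plate, each lying flat with one of the three pins in its bore. Then push the spring-return dial's lever clockwise past its first two clicks to the third and keep it there, finishing while still holding it: the dial springs back if let go. Leave the pulley, the multimeter and the screwdriver where they lie.

Things in the scene. Friction and masses are not known exactly. Their poses are not given: they have to be found in the camera images.
- bearing_a: loose ball bearing lying flat on the bench: a steel ring with a dark seal band, 47 mm across, 17 mm bore, 14 mm high, 80 to 150 g; origin at the centre of its underside, z up its axis. The three bearings are alike and any may go on any pin
- bearing_b: a second bearing, the same
- bearing_c: a third bearing, the same
- machine: bench demagnetiser, fixed: a grey box 170 mm along its x, 340 mm along its y, its flat aluminium top plate 60 mm above the bench; origin at the centre of its underside on the bench, z up. Three pins stand in a row along its y, 70 mm apart; past the row's +y end is the dial
- pin_1 (a point): foot of the first locating pin, on the machine's top plate (60 mm above the bench). Each pin is 10 mm thick, 10 mm high, its upper half a cone. Axes as the machine's: the row runs along y. A seated bearing's origin is at this point within 3.5 mm
- pin_2 (a point): foot of the middle pin, 70 mm along +y from the first, the same
- pin_3 (a point): foot of the third pin, 70 mm further along +y and 105 mm from the dial's axis, the same
- lever: the dial's black lever: an upright tongue 12 mm wide, reaching to 82 mm from the dial's axis, from 8 to 36 mm above the top plate. Origin on the dial's vertical axis at plate level (60 mm above the bench); x points out along the lever, z up. The dial is a disc of 32 mm radius, 27 mm high. At rest the lever points 0.6 rad left (to +y) of the machine's +x, at the third click 0.6 rad right
- lever_grip (a point): point on the lever 62 mm from the dial's axis and 26 mm above the top plate, a good place to push or pinch; axes as the lever's
- dial (a joint): angle of the dial in rad: 0 at rest, growing clockwise seen from above. Clicks (shallow notches, felt but not holding) at 0.40, 0.80 and 1.20; end stop at 1.26, just after the third. Spring torque 0.14 N m at rest to 0.26 N m at the third click, the clicks adding or taking up to 0.07 N m: 2 to 6 N at the grip point; let go, it returns to 0
- pulley: bystander: dark ribbed pulley, 62 mm across, 30 mm high; origin at the centre of its underside
- meter: bystander: yellow and black multimeter lying flat, 185 x 88 x 48 mm; origin at the centre of its underside, x along its length
- driver: bystander: screwdriver 190 mm long lying along its x axis
Things that resemble listed ones, but are neither listed nor needed, are in the scene too. What is shaped like the bearing_b but brown or red is not meant.

How it is judged:
By the outcome, as a careful person would: the job done as asked, in the order asked, and still so for the second after the job is handed in, while the arm keeps its last pose, push and grip.
It also fails if it takes over 72 s, if anything falls off the work surface, if the arm or the gripper's body presses on something with over 40 N, if the wrist force passes 120 N, or if a joint passes its speed limit or range.

## Robot

A 6-joint arm with a two-finger parallel gripper is mounted at the origin on the work surface. World frame = base frame: x ahead of the robot, y to its left, z up, the work surface at z = 0. Lengths are in mm, angles in rad, forces in N, time in s.
With the tool pointing down it reaches from about 300 to 750 mm from the base axis. Payload 8.5 kg.
Tool frame: the origin (TCP) lies at the centre of the arm's flange, where the gripper is bolted on; the fingertips stand 173 mm ahead of it and the grasp point (between the pads) lies 155 mm ahead of it; z points along the fingers, y is the line along which they close (so a half turn about z gives the same grasp; the last joint's range is limited). The gripper opens to 85 mm and grips with 20 to 120 N. Pads are 22 mm wide; open, the fingers measure 114 mm over their backs; the gripper's body (76 mm by 85 mm) begins 54 mm behind the grasp point. The pads swing forward as they close: fully open they stand 13 mm farther back than shut.
Start: joints at [-0.215, 0.381, 1.297, -0, 1.464, -0.215], TCP at [549.983, 0.001, 404.722] pointing down, gripper open.
Joint ranges: [-3.11, 3.11], [-0.89, 2.33], [0.22, 2.48], [-1.42, 4.56], [0.17, 2.85], [-2.88, 2.88]. Speed limits (rad/s): [2.39, 2.39, 3.14, 3.14, 3.14, 3.14].

## Interface

Orientations are given as a rotation vector (axis times angle).
In Python, from cell import env gives the robot as it stands.
- The arm moves only by the shell command python3 -m creep 'ROWS'. ROWS is JSON, a list of rows, each an object with "translation": the shift along the tool's x, y, z in m, a list of three; "turn": the turn, a rotation vector about the tool's x, y, z in rad, a list of three; "jaw": the opening, from 0 (shut) to 1 (fully open). In form: [{"translation": [dx, dy, dz], "turn": [wx, wy, wz], "jaw": jaw}, ...]. A call has 1 to 20 rows; each row is the pose to reach, as a shift and turn from the pose commanded when the call began, along the tool's axes at that moment; what a row does not reach only later rows make up. A row lasts 1/8 s, in which the tool goes at most 62.5 mm and 10.7 degrees, less where a joint would pass 70% of its speed; a pose out of reach is approached as far as the arm can. A call with a gripper value outside its range is refused whole. The fingers move at their own pace and stop on an object; the grip force is fixed at half the most. Time passes only in rows, so rows that repeat a pose let the fingers close. It gives the time, the measured TCP pose, the force, the opening and the grip force at its end, in the units of the state.
- env.observe(): the state, without advancing time (a new reading comes with each control period).
- env.camera(name): name is "scene" or "side" or "wrist"; returns (picture, depth): 384x512x3 uint8, red, green, blue; 384x512 float32, mm along the optical axis (not along the pixel's ray), 0 where there is no reading.
- env.get_calibration(name): a dict with "fx", "fy", "cx", "cy" (pixels), "eye" and "rotation" of the camera in the world. Camera axes: x right, y up, looking along -z (the intrinsics and any distortion apply to the point x, -y, -z); pixel columns grow to the right and rows downward; lengths in mm; the calibration is good to about 2 mm. A picture is of the moment at which its call begins: read the wrist's pose just before it. get_calibration takes no time and is no camera call; for the wrist camera it gives the pose at the moment of the call.
- env.job_done(): hands the job in; it is judged then, once.
The state is a dict: "time_s": time; "joint_pos": joint angles; "dq": joint speeds; "joint_efforts": joint torques, N m; "ee_pos": TCP position; "eef_rot": TCP orientation; "wrist_force": force on the tool from outside, world axes, zero at the start; "wrist_torque": the same for the moment, N m; "finger_gap": opening from 0.0 (shut) to 1.0 (fully open); "gripper_force": force on a finger pad.
Only numpy, scipy, OpenCV 4.12 (cv2) and the standard library are available. Lean on these libraries where they do the work, as an engineer would, in place of code of your own. Each camera call takes 0.05 s, during which the arm holds its last target. There are 200 camera calls.

## Working session

There is one attempt and no reset: what is moved stays moved. The work goes in short steps, Python scripts to look and compute and a shell command to move; the robot and the scene stay as the last step left them, time stands still between calls to the robot, and variables do not carry over. Pictures are saved under pics/ and viewed, at most 10 in all, crops included, and the job is handed in when it is done.

```bash
mkdir -p pics; ls; python3 - <<'E'
from cell import env
import cv2,numpy as np
s=env.observe();print({k:np.round(v,3).tolist() for k,v in s.items()})
for n in("scene","side","wrist"):
    c=env.get_calibration(n);p,d=env.camera(n)
    np.savez(f"{n}0.npz",p=p,d=d,**{k:np.array(v) for k,v in c.items()})
    print(n,{k:np.round(v,3).tolist() for k,v in c.items()})
    cv2.imwrite(f"pics/{n}0.png",p[:,:,::-1])
E
```

```text
pics
{'time_s': 0.0, 'joint_pos': [-0.215, 0.381, 1.298, 0.0, 1.464, -0.215], 'dq': [0.001, -0.0, -0.0, -0.001, -0.001, -0.001], 'joint_efforts': [-0.001, -44.847, -23.129, -0.0, 0.005, 0.0], 'ee_pos': [549.949, -0.001, 404.111], 'eef_rot': [-2.221, -2.221, 0.001], 'wrist_force': [0.086, -0.339, 0.392], 'wrist_torque': [-0.006, 0.037, 0.02], 'gripper_force': 0.0, 'finger_gap': 0.997}
scene {'fx': 473.616, 'fy': 473.616, 'cx': 259.159, 'cy': 194.566, 'eye': [1615.157, 557.662, 1005.235], 'rotation': [0.559, 0.918, 1.824]}
side {'fx': 355.381, 'fy': 355.381, 'cx': 255.756, 'cy': 186.721, 'eye': [256.683, -529.938, 880.647], 'rotation': [0.696, -0.161, -0.398]}
wrist {'fx': 339.879, 'fy': 339.879, 'cx': 257.451, 'cy': 198.636, 'eye': [549.961, 70.622, 372.302], 'rotation': [-0.286, 0.002, -0.001]}
```

View pics/scene0.png

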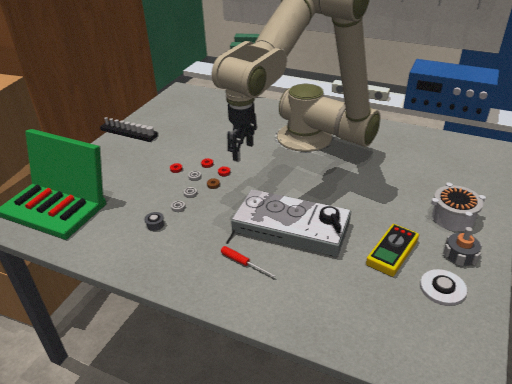

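View pics/side0.png

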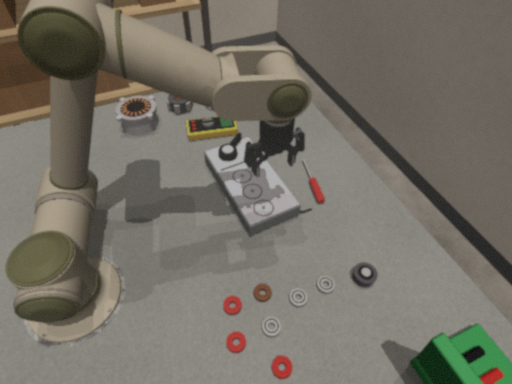

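View pics/wrist0.png

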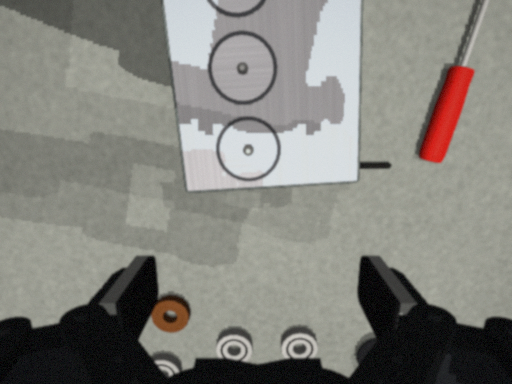

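Scene view: three silver rings are on the bench at (195,175), (190,192) and (178,206). Rings of the same shape at (176,168), (207,163) and (224,171) are red and the one at (213,183) is brown, so those are excluded. The ring on the white dish at (445,285) isn't lying on the bench. Side view: the silver rings are at (271,326), (298,297) and (326,284), the pins at (263,208), (252,190) and (242,175), and the dial at (229,151). Wrist view: two pins at (248,150) and (242,68), with silver rings along the bottom edge.

```bash
cat > h.py <<'E'
import cv2,numpy as np
from scipy.spatial.transform import Rotation as R
def ray(c,uv,z):
    d=R.from_rotvec(c['rotation']).as_matrix()@np.array([(uv[0]-c['cx'])/c['fx'],-(uv[1]-c['cy'])/c['fy'],-1.])
    e=np.array(c['eye']); return e+d*(z-e[2])/d[2]
def proj(c,P):
    q=R.from_rotvec(c['rotation']).as_matrix().T@(np.array(P)-c['eye'])
    return np.array([c['cx']-c['fx']*q[0]/q[2],c['cy']+c['fy']*q[1]/q[2]])
def rings(c,p,d=None,zt=14,lo=150):
    """bright grey ring blobs: min enclosing circle -> world at top plane"""
    hsv=cv2.cvtColor(p,cv2.COLOR_RGB2HSV)
    m=((hsv[...,1]<45)&(hsv[...,2]>lo)).astype(np.uint8)
    m=cv2.morphologyEx(m,cv2.MORPH_CLOSE,np.ones((3,3)))
    cs,_=cv2.findContours(m,cv2.RETR_EXTERNAL,cv2.CHAIN_APPROX_NONE); o=[]
    for k in cs:
        if len(k)<12: continue
        (u,v),(a,b),_=cv2.fitEllipse(k)
        W=ray(c,(u,v),zt); s=max(a,b)/c['fx']*np.linalg.norm(W-c['eye'])
        if 30<s<65 and min(a,b)>.5*max(a,b): o.append((np.round([u,v],1),np.round(W,1),round(s,1)))
    return o
E
python3 - <<'E'
from h import *
L={n:dict(np.load(n+'0.npz')) for n in('scene','side','wrist')}
for n in L:
    c=L[n];print(n)
    for r in rings(c,c['p']):print(' ',*r)
px={'scene':[(254,201),(275,206),(297,211)],'side':[(263,208),(252,190),(242,175)],'wrist':[(248,150),(242,68)]}
for n in px:
    for q in px[n]:print(n,q,ray(L[n],q,68).round(1))
for q in [(271,326),(298,297),(326,284)]:print('side',q,ray(L['side'],q,14).round(1))
for q in [(195,175),(190,192),(178,206)]:print('scene',q,ray(L['scene'],q,14).round(1))
a=L['scene']['p'][145:235,140:370];b=L['side']['p'][130:350,190:390]
a=cv2.resize(a,None,fx=3.4,fy=3.4,interpolation=2);b=cv2.resize(b[130:],None,fx=3.2,fy=3.2,interpolation=2)
im=np.zeros((a.shape[0]+b.shape[0],800,3),np.uint8);im[:a.shape[0],:a.shape[1]]=a;im[a.shape[0]:,:b.shape[1]]=b
cv2.imwrite('pics/crop1.png',im[:600,:,::-1])
E
```

```text
scene
  [447.2 352.8] [838.  667.2  14. ] 60.5
  [427.3 354.4] [861. 625.  14.] 62.8
  [408.6 345.5] [853.6 580.3  14. ] 54.1
  [445.1 328.1] [767.3 653.4  14. ] 33.2
  [185.1 287.5] [909.5 -14.   14. ] 39.0
  [164.1 275.5] [894.9 -92.5  14. ] 32.7
  [319.6 270.7] [705.1 305.2  14. ] 36.5
  [419.  258.5] [547.  553.2  14. ] 56.6
  [243.  248.4] [708.5  65.5  14. ] 42.4
  [407.7 225.2] [412.9 496.1  14. ] 38.9
  [497.6 209.3] [222.5 747.1  14. ] 30.4
  [398.2 204.1] [318.6 447.7  14. ] 41.4
  [484.9 186. ] [104.3 700.8  14. ] 31.5
  [438.8 167.5] [ 47.5 540.   14. ] 48.8
  [221.2 107.9] [ -73.2 -425.9   14. ] 55.1
side
  [271.2 325.5] [ 424.6 -272.1   14. ] 46.7
  [298.2 296.5] [ 519.2 -234.3   14. ] 45.1
  [326.1 283.5] [ 602.7 -232.6   14. ] 43.2
  [234.  186.7] [506.1 172.9  14. ] 60.1
  [227.3 148.8] [550.1 346.   14. ] 32.3
wrist
  [ 44.5 104.3] [332.9  65.4  14. ] 34.3
scene (254, 201) [549.2  29.6  68. ]
scene (275, 206) [546.7 101.4  68. ]
scene (297, 211) [543.2 174.   68. ]
side (263, 208) [536.9  21.1  68. ]
side (252, 190) [535.1  95.4  68. ]
side (242, 175) [531.1 163.4  68. ]
wrist (248, 150) [541.   26.6  68. ]
wrist (242, 68) [536.6  95.3  68. ]
side (271, 326) [ 423.7 -273.1   14. ]
side (298, 297) [ 518.  -235.3   14. ]
side (326, 284) [ 601.9 -233.6   14. ]
scene (195, 175) [ 431.8 -264.9   14. ]
scene (190, 192) [ 527.9 -228.3   14. ]
scene (178, 206) [ 610.8 -225.1   14. ]
```

View pics/crop1.png

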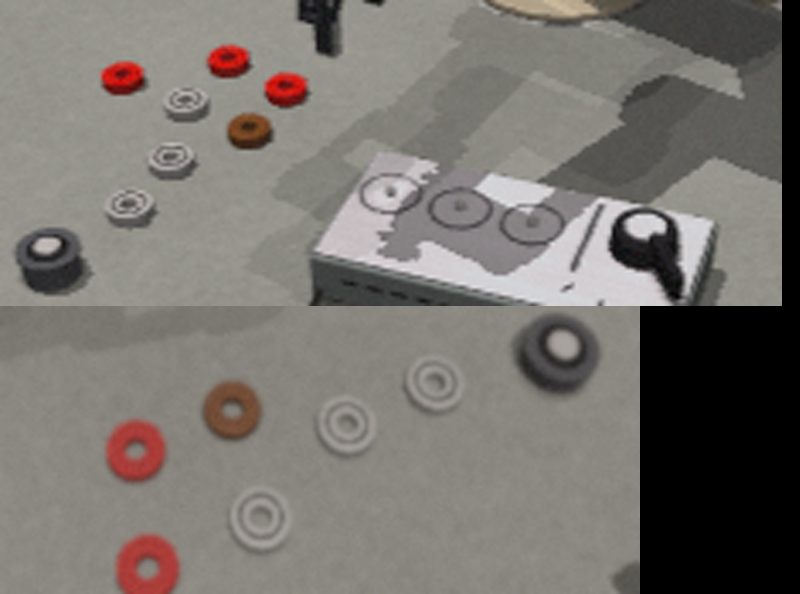

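The crop shows the silver-grey rings with a dark seal band. In scene pixels they are (195,175), (190,192) and (178,206). They match bearings a to c in colour and size (43–47 mm), and the red and brown ones don't. The scene and side views disagree by about 9 mm, so I'll measure with the wrist camera from above.

```bash
python3 -m creep '[{"translation":[-0.06,-0.006,0],"turn":[0,0,0],"jaw":1},{"translation":[-0.12,-0.012,0],"turn":[0,0,0],"jaw":1},{"translation":[-0.18,-0.018,0],"turn":[0,0,0],"jaw":1},{"translation":[-0.24,-0.024,0],"turn":[0,0,0],"jaw":0.8},{"translation":[-0.265,-0.03,0],"turn":[0,0,0],"jaw":0.8},{"translation":[-0.265,-0.03,0],"turn":[0,0,0],"jaw":0.8},{"translation":[-0.265,-0.03,0],"turn":[0,0,0],"jaw":0.8},{"translation":[-0.265,-0.03,0],"turn":[0,0,0],"jaw":0.8}]'
cat > look.py <<'E'
import sys
from cell import env
from h import *
def grab(n,name):
    c=env.get_calibration(n);p,d=env.camera(n);np.savez(name+'.npz',p=p,d=d,**{k:np.array(v) for k,v in c.items()})
    cv2.imwrite(f'pics/{name}.png',p[:,:,::-1]);return c,p,d
E
python3 - <<'E'
from look import *
s=env.observe();print(s['ee_pos'],s['eef_rot'],s['time_s'])
c,p,d=grab('wrist','w1');print(c.keys(),c)
for lo in(140,170):
  for r in rings(c,p,lo=lo):print(lo,*r, d[int(r[0][1]),int(r[0][0])+4])
E
```

```text
time_s: 1.15
ee_pos: [520.3, -263.9, 404.9]
eef_rot: [-2.22, -2.223, -0.0]
wrist_force: [0.5, 1.1, -0.1]
finger_gap: 0.8
gripper_force: 0.0
[ 520.26703193 -263.850552    404.85717419] [-2.21971213e+00 -2.22311874e+00 -1.92231901e-04] 1.15
dict_keys(['fx', 'fy', 'cx', 'cy', 'eye', 'rotation']) {'fx': 339.87898273471643, 'fy': 339.87898273471643, 'cx': 257.4510663846375, 'cy': 198.6359657185267, 'eye': array([ 520.20095421, -193.2380878 ,  372.95792534]), 'rotation': array([-2.86105290e-01,  2.61980538e-05,  5.82321466e-04])}
140 [203.   11.4] [ 468.6 -114.    14. ] 62.9 335.32614
170 [205.3  10.5] [ 470.7 -113.2   14. ] 53.4 334.67093
```

View pics/w1.png

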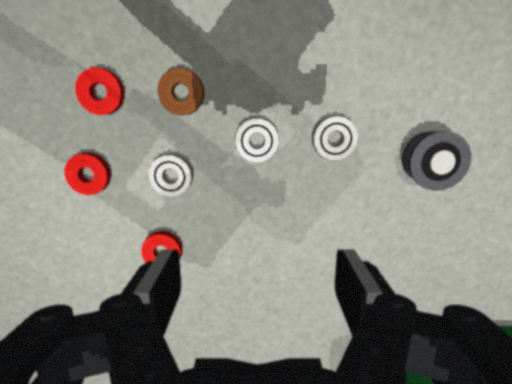

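Wrist view: silver bearings at (171,175), (257,139) and (335,138). Red rings are at (99,90), (88,174) and (161,248), brown at (181,90), and the pulley at (437,160). There is enough finger clearance along world x.

```bash
python3 - <<'E'
from h import *
c=dict(np.load('w1.npz'));p=c['p'];g=cv2.cvtColor(p,cv2.COLOR_RGB2GRAY)
for q in[(171,175),(257,139),(335,138)]:
    r=g[q[1]-30:q[1]+31,q[0]-30:q[0]+31]
    m=cv2.morphologyEx((r>205).astype(np.uint8),cv2.MORPH_CLOSE,np.ones((3,3)))
    k=max(cv2.findContours(m,0,1)[0],key=cv2.contourArea);e=cv2.fitEllipse(k)
    u=np.array(e[0])+np.array(q)-30
    W=ray(c,u,14);dd=c['d'][int(u[1])-10:int(u[1])+11,int(u[0])-18:int(u[0])+19]
    dirn=R.from_rotvec(c['rotation']).as_matrix()@np.array([(u[0]-c['cx'])/c['fx'],-(u[1]-c['cy'])/c['fy'],-1])
    print(u.round(1),np.round(e[1],1),W.round(1),'topz',(c['eye']+dirn*np.percentile(dd[dd>0],15))[2].round(1),'dia',max(e[1])/c['fx']*np.percentile(dd,15), 'tool dx,dy from 520.2,-264:',(W[1]+263.9).round(1),(W[0]-520.3).round(1))
E
```

```text
[168.9 175.7] [35.9 38.6] [ 424.6 -273.    14. ] topz 15.3 dia 41.52942534870639 tool dx,dy from 520.2,-264: -9.1 -95.7
[256.6 140.4] [40.6 41.9] [ 519.3 -235.3   14. ] topz 15.1 dia 43.75972142355326 tool dx,dy from 520.2,-264: 28.6 -1.0
[335.7 137.7] [39.2 42.8] [ 602.  -232.3   14. ] topz 15.2 dia 44.58069235731906 tool dx,dy from 520.2,-264: 31.6 81.7
```

```bash
python3 -m creep '[{"translation":[-0.005,-0.05,0.02],"turn":[0,0,0],"jaw":0.8},{"translation":[-0.009,-0.094,0.06],"turn":[0,0,0],"jaw":0.8},{"translation":[-0.009,-0.094,0.12],"turn":[0,0,0],"jaw":0.8},{"translation":[-0.009,-0.094,0.175],"turn":[0,0,0],"jaw":0.8},{"translation":[-0.009,-0.094,0.215],"turn":[0,0,0],"jaw":0.8},{"translation":[-0.009,-0.094,0.231],"turn":[0,0,0],"jaw":0.8},{"translation":[-0.009,-0.094,0.231],"turn":[0,0,0],"jaw":0.8},{"translation":[-0.009,-0.094,0.231],"turn":[0,0,0],"jaw":0.4},{"translation":[-0.009,-0.094,0.231],"turn":[0,0,0],"jaw":0.4},{"translation":[-0.009,-0.094,0.231],"turn":[0,0,0],"jaw":0.4},{"translation":[-0.009,-0.094,0.231],"turn":[0,0,0],"jaw":0.4},{"translation":[-0.009,-0.094,0.231],"turn":[0,0,0],"jaw":0.4}]'
```

```text
time_s: 2.7
ee_pos: [426.2, -273.9, 175.4]
eef_rot: [2.219, 2.22, 0.0]
wrist_force: [-0.9, 2.5, 7.0]
finger_gap: 0.523
gripper_force: 59.9
```

```bash
python3 -m creep '[{"translation":[-0.009,0,-0.03],"turn":[0,0,0],"jaw":0.4},{"translation":[0.0,0.0,-0.08],"turn":[0,0,0],"jaw":0.4},{"translation":[0.04,0.015,-0.12],"turn":[0,0,0],"jaw":0.4},{"translation":[0.09,0.03,-0.15],"turn":[0,0,0],"jaw":0.4},{"translation":[0.14,0.05,-0.17],"turn":[0,0,0],"jaw":0.4},{"translation":[0.19,0.07,-0.19],"turn":[0,0,0],"jaw":0.4},{"translation":[0.24,0.09,-0.21],"turn":[0,0,0],"jaw":0.4},{"translation":[0.29,0.105,-0.226],"turn":[0,0,0],"jaw":0.4},{"translation":[0.328,0.114,-0.226],"turn":[0,0,0],"jaw":0.4},{"translation":[0.328,0.114,-0.226],"turn":[0,0,0],"jaw":0.4},{"translation":[0.328,0.114,-0.226],"turn":[0,0,0],"jaw":0.4},{"translation":[0.328,0.114,-0.226],"turn":[0,0,0],"jaw":0.4}]'
python3 - <<'E'
from look import *
s=env.observe();print(s['ee_pos'],s['eef_rot'],s['time_s'],s['wrist_force'],s['finger_gap'])
c,p,d=grab('wrist','w2');print(c['eye'])
cv2.imwrite('pics/w2b.png',cv2.resize(p[0:384,106:406],(800,1024)[0:1]+(1024,))[:600,:,::-1])
E
```

```text
time_s: 4.2
ee_pos: [539.8, 53.1, 400.0]
eef_rot: [2.223, 2.22, -0.0]
wrist_force: [-0.4, -0.1, -1.5]
finger_gap: 0.519
gripper_force: 61.5
[539.7667387   53.1291887  399.96848999] [ 2.22271298e+00  2.21980384e+00 -6.18681372e-08] 4.2 [-0.37238282 -0.06170839 -1.48096941] 0.518544690279775
[539.90617927 123.745493   368.06502562]
```

View pics/w2.png

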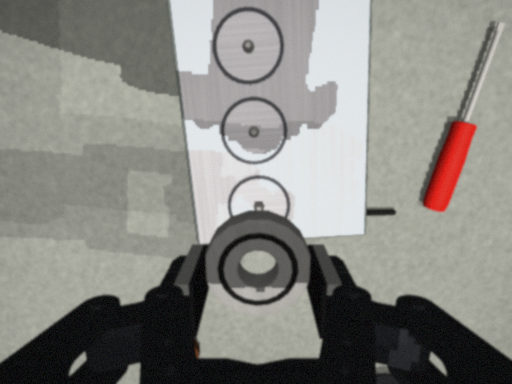

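Wrist view with the bearing held level: bore at (258,262), pins at (259,207), (254,131) and (248,46).

```bash
python3 - <<'E'
from h import *
c=dict(np.load('w2.npz'));g=cv2.cvtColor(c['p'],cv2.COLOR_RGB2GRAY)
bx=[(0,0)]
P=[]
for (u,v),w in [((254,131),45),((248,46),46)]:
    x0,y0=u-w,max(v-w,0);r=g[y0:v+w,x0:u+w]
    m=(r<80).astype(np.uint8)
    for k in cv2.findContours(m,cv2.RETR_LIST,1)[0]:
        if len(k)<8: continue
        e=cv2.fitEllipse(k)
        if min(e[1])>4: 
            q=np.array(e[0])+[x0,y0]; print('pin?',q.round(1),np.round(e[1],1),'z60',ray(c,q,60).round(1),'z65',ray(c,q,65).round(1))
for q in[(259,207),(254,131),(248,46)]:print(q,ray(c,q,66).round(1))
r=g[225:310,200:320]
for t in(60,):
    for k in cv2.findContours((r<t).astype(np.uint8),cv2.RETR_LIST,1)[0]:
        if len(k)<20:continue
        e=cv2.fitEllipse(k)
        q=np.array(e[0])+[200,225]; print('held',q.round(1),np.round(e[1],1),ray(c,q,238.6).round(1))
E
```

```text
pin? [253.6 129.6] [62.2 63.1] z60 [536.4  97.2  60. ] z65 [536.5  97.7  65. ]
pin? [247.7  45.3] [67.6 73.6] z60 [531.9 166.4  60. ] z65 [532.  165.7  65. ]
(259, 207) [541.1  26.7  66. ]
(254, 131) [536.8  96.5  66. ]
(248, 46) [532.3 165.   66. ]
held [313.9 278.3] [11.2 69.5] [563.8  50.2 238.6]
held [203.  275.1] [ 7.2 71.8] [516.6  51.8 238.6]
held [257.5 269.7] [63.7 69.2] [539.8  54.3 238.6]
held [257.5 268.3] [70.2 79.1] [539.8  55.  238.6]
```

```bash
python3 - <<'E'
from h import *
for n in('w2','wrist0'):
    c=dict(np.load(n+'.npz'));g=cv2.cvtColor(c['p'],cv2.COLOR_RGB2GRAY)
    for q in ([(254,131),(248,46)] if n=='w2' else [(248,150),(242,68)]):
        # dark pin head against the plate
        r=g[q[1]-10:q[1]+11,q[0]-10:q[0]+11].astype(float)
        m=(r<.5*(r.min()+np.median(r))).astype(np.uint8);M=cv2.moments(m,True)
        u=np.array([M['m10']/M['m00']+q[0]-10,M['m01']/M['m00']+q[1]-10]);print(n,u.round(1),M['m00'],ray(c,u,66).round(1))
E
```

```text
w2 [253.5 131.6] 78.0 [536.4  96.   66. ]
w2 [247.8  46.6] 95.0 [532.1 164.6  66. ]
wrist0 [247.8 148.8] 70.0 [540.8  27.4  66. ]
wrist0 [242.   68.6] 86.0 [536.5  95.1  66. ]
```

```bash
python3 -m creep '[{"translation":[-0.028,0.0013,0.03],"turn":[0,0,0],"jaw":0.4},{"translation":[-0.028,0.0013,0.08],"turn":[0,0,0],"jaw":0.4},{"translation":[-0.028,0.0013,0.125],"turn":[0,0,0],"jaw":0.4},{"translation":[-0.028,0.0013,0.142],"turn":[0,0,0],"jaw":0.4},{"translation":[-0.028,0.0013,0.142],"turn":[0,0,0],"jaw":0.4},{"translation":[-0.028,0.0013,0.15],"turn":[0,0,0],"jaw":0.4},{"translation":[-0.028,0.0013,0.158],"turn":[0,0,0],"jaw":0.4},{"translation":[-0.028,0.0013,0.163],"turn":[0,0,0],"jaw":0.4},{"translation":[-0.028,0.0013,0.163],"turn":[0,0,0],"jaw":0.4}]'
```

```text
time_s: 5.38
ee_pos: [541.3, 26.0, 236.5]
eef_rot: [-2.221, -2.221, 0.0]
wrist_force: [0.6, -0.2, -0.9]
finger_gap: 0.515
gripper_force: 61.5
```

```bash
python3 -m creep '[{"translation":[0,0,0],"turn":[0,0,0],"jaw":0.8},{"translation":[0,0,0],"turn":[0,0,0],"jaw":0.8},{"translation":[0,0,-0.03],"turn":[0,0,0],"jaw":0.8},{"translation":[-0.02,0,-0.07],"turn":[0,0,0],"jaw":0.8},{"translation":[-0.07,-0.006,-0.08],"turn":[0,0,0],"jaw":0.8},{"translation":[-0.125,-0.011,-0.08],"turn":[0,0,0],"jaw":0.8},{"translation":[-0.18,-0.016,-0.07],"turn":[0,0,0],"jaw":0.8},{"translation":[-0.23,-0.02,-0.05],"turn":[0,0,0],"jaw":0.8},{"translation":[-0.2615,-0.022,-0.01],"turn":[0,0,0],"jaw":0.8},{"translation":[-0.2615,-0.022,0.03],"turn":[0,0,0],"jaw":0.8},{"translation":[-0.2615,-0.022,0.0615],"turn":[0,0,0],"jaw":0.8},{"translation":[-0.2615,-0.022,0.0615],"turn":[0,0,0],"jaw":0.8},{"translation":[-0.2615,-0.022,0.0615],"turn":[0,0,0],"jaw":0.4},{"translation":[-0.2615,-0.022,0.0615],"turn":[0,0,0],"jaw":0.4},{"translation":[-0.2615,-0.022,0.0615],"turn":[0,0,0],"jaw":0.4},{"translation":[-0.2615,-0.022,0.0615],"turn":[0,0,0],"jaw":0.4},{"translation":[-0.2615,-0.022,0.0615],"turn":[0,0,0],"jaw":0.4}]'
```

```text
time_s: 7.5
ee_pos: [519.6, -235.5, 177.4]
eef_rot: [2.219, 2.219, 0.001]
wrist_force: [-0.4, 0.5, 5.7]
finger_gap: 0.509
gripper_force: 60.9
```

```bash
python3 -m creep '[{"translation":[0,0,-0.03],"turn":[0,0,0],"jaw":0.4},{"translation":[0.0,0.0,-0.08],"turn":[0,0,0],"jaw":0.4},{"translation":[0.04,0.005,-0.12],"turn":[0,0,0],"jaw":0.4},{"translation":[0.09,0.01,-0.15],"turn":[0,0,0],"jaw":0.4},{"translation":[0.14,0.01,-0.17],"turn":[0,0,0],"jaw":0.4},{"translation":[0.19,0.02,-0.19],"turn":[0,0,0],"jaw":0.4},{"translation":[0.24,0.02,-0.21],"turn":[0,0,0],"jaw":0.4},{"translation":[0.29,0.02,-0.225],"turn":[0,0,0],"jaw":0.4},{"translation":[0.29,0.02,-0.225],"turn":[0,0,0],"jaw":0.4},{"translation":[0.29,0.02,-0.225],"turn":[0,0,0],"jaw":0.4},{"translation":[0.29,0.02,-0.225],"turn":[0,0,0],"jaw":0.4}]'
python3 - <<'E'
from look import *
s=env.observe();print(s['ee_pos'],s['time_s'],s['finger_gap'])
c,p,d=grab('wrist','w3');g=cv2.cvtColor(p,cv2.COLOR_RGB2GRAY)
r=g[225:310,200:320]
for k in cv2.findContours((r<60).astype(np.uint8),cv2.RETR_LIST,1)[0]:
    if len(k)<20:continue
    e=cv2.fitEllipse(k);q=np.array(e[0])+[200,225]; print('held',q.round(1),np.round(e[1],1),ray(c,q,238.6).round(1))
grab('scene','s3');c,p,d=grab('side','d3')
a=cv2.resize(c and p[130:240,190:330],None,fx=4,fy=4,interpolation=2);b=cv2.resize(cv2.imread('pics/w3.png')[150:300,180:340],None,fx=1.5,fy=1.5)
sc=cv2.resize(cv2.imread('pics/s3.png')[180:250,220:360],(560,160)[0:1]+(280,),interpolation=2)
im=np.zeros((600,800,3),np.uint8);im[:440,:560]=a[:,:,::-1];im[:225,560:800]=b;im[440:600,:560]=sc[:160]
cv2.imwrite('pics/chk3.png',im)
E
```

```text
time_s: 8.88
ee_pos: [539.2, 53.6, 400.1]
eef_rot: [-2.223, -2.22, 0.001]
wrist_force: [0.4, 0.4, -2.3]
finger_gap: 0.509
gripper_force: 61.9
[539.2337511   53.56908812 400.11868532] 8.875 0.5086286266241032
held [313.4 279.5] [12.  67.2] [563.   49.9 238.6]
held [203.4 276.3] [ 8.  70.7] [516.1  51.5 238.6]
held [257.4 267.2] [63.  68.5] [539.1  55.8 238.6]
held [257.5 265.7] [69.3 78.1] [539.2  56.5 238.6]
```

View pics/chk3.png

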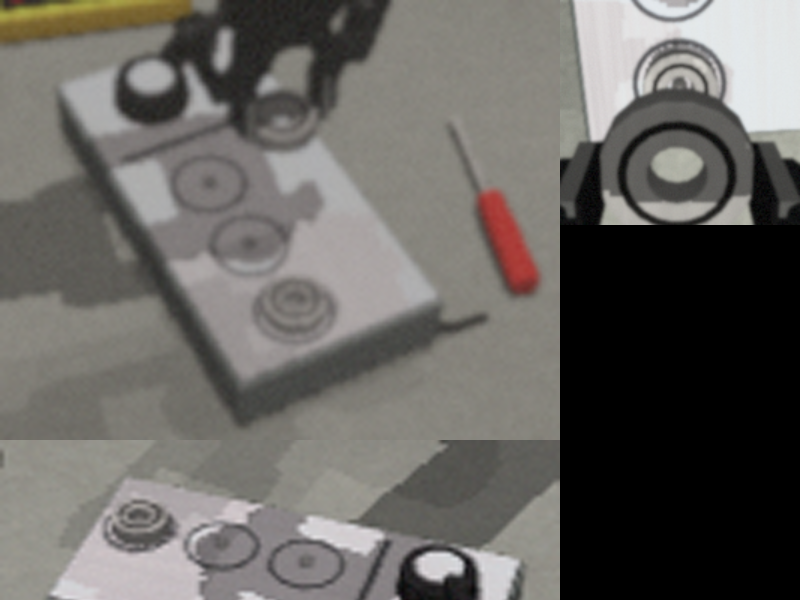

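The side and scene crops show bearing 1 flat on pin 1, with pins 2 and 3 free.

```bash
python3 -m creep '[{"translation":[0.041,-0.0027,0.03],"turn":[0,0,0],"jaw":0.4},{"translation":[0.041,-0.0027,0.08],"turn":[0,0,0],"jaw":0.4},{"translation":[0.041,-0.0027,0.125],"turn":[0,0,0],"jaw":0.4},{"translation":[0.041,-0.0027,0.141],"turn":[0,0,0],"jaw":0.4},{"translation":[0.041,-0.0027,0.141],"turn":[0,0,0],"jaw":0.4},{"translation":[0.041,-0.0027,0.149],"turn":[0,0,0],"jaw":0.4},{"translation":[0.041,-0.0027,0.157],"turn":[0,0,0],"jaw":0.4},{"translation":[0.041,-0.0027,0.1625],"turn":[0,0,0],"jaw":0.4},{"translation":[0.041,-0.0027,0.1625],"turn":[0,0,0],"jaw":0.4}]'
```

```text
time_s: 10.15
ee_pos: [536.6, 95.5, 237.7]
eef_rot: [2.221, 2.221, 0.0]
wrist_force: [0.9, -0.3, -2.2]
finger_gap: 0.513
gripper_force: 61.9
```

```bash
python3 -m creep '[{"translation":[0,0,0],"turn":[0,0,0],"jaw":0.8},{"translation":[0,0,0],"turn":[0,0,0],"jaw":0.8},{"translation":[0,0,-0.03],"turn":[0,0,0],"jaw":0.8},{"translation":[-0.02,0,-0.07],"turn":[0,0,0],"jaw":0.8},{"translation":[-0.07,0.015,-0.08],"turn":[0,0,0],"jaw":0.8},{"translation":[-0.125,0.03,-0.08],"turn":[0,0,0],"jaw":0.8},{"translation":[-0.18,0.04,-0.08],"turn":[0,0,0],"jaw":0.8},{"translation":[-0.235,0.055,-0.07],"turn":[0,0,0],"jaw":0.8},{"translation":[-0.29,0.0655,-0.05],"turn":[0,0,0],"jaw":0.8},{"translation":[-0.328,0.0655,-0.01],"turn":[0,0,0],"jaw":0.8},{"translation":[-0.328,0.0655,0.03],"turn":[0,0,0],"jaw":0.8},{"translation":[-0.328,0.0655,0.0615],"turn":[0,0,0],"jaw":0.8},{"translation":[-0.328,0.0655,0.0615],"turn":[0,0,0],"jaw":0.8},{"translation":[-0.328,0.0655,0.0615],"turn":[0,0,0],"jaw":0.4},{"translation":[-0.328,0.0655,0.0615],"turn":[0,0,0],"jaw":0.4},{"translation":[-0.328,0.0655,0.0615],"turn":[0,0,0],"jaw":0.4},{"translation":[-0.328,0.0655,0.0615],"turn":[0,0,0],"jaw":0.4},{"translation":[-0.328,0.0655,0.0615],"turn":[0,0,0],"jaw":0.4}]'
```

```text
time_s: 12.4
ee_pos: [602.5, -232.5, 178.7]
eef_rot: [2.218, 2.219, 0.001]
wrist_force: [-0.7, 0.8, 6.1]
finger_gap: 0.51
gripper_force: 60.3
```

```bash
python3 -m creep '[{"translation":[0,0,-0.03],"turn":[0,0,0],"jaw":0.4},{"translation":[0.0,0.0,-0.08],"turn":[0,0,0],"jaw":0.4},{"translation":[0.04,-0.005,-0.12],"turn":[0,0,0],"jaw":0.4},{"translation":[0.095,-0.015,-0.13],"turn":[0,0,0],"jaw":0.4},{"translation":[0.15,-0.025,-0.13],"turn":[0,0,0],"jaw":0.4},{"translation":[0.205,-0.035,-0.13],"turn":[0,0,0],"jaw":0.4},{"translation":[0.26,-0.045,-0.13],"turn":[0,0,0],"jaw":0.4},{"translation":[0.315,-0.055,-0.13],"turn":[0,0,0],"jaw":0.4},{"translation":[0.365,-0.065,-0.13],"turn":[0,0,0],"jaw":0.4},{"translation":[0.3976,-0.0703,-0.12],"turn":[0,0,0],"jaw":0.4},{"translation":[0.3976,-0.0703,-0.095],"turn":[0,0,0],"jaw":0.4},{"translation":[0.3976,-0.0703,-0.083],"turn":[0,0,0],"jaw":0.4},{"translation":[0.3976,-0.0703,-0.083],"turn":[0,0,0],"jaw":0.4},{"translation":[0.3976,-0.0703,-0.075],"turn":[0,0,0],"jaw":0.4},{"translation":[0.3976,-0.0703,-0.068],"turn":[0,0,0],"jaw":0.4},{"translation":[0.3976,-0.0703,-0.0628],"turn":[0,0,0],"jaw":0.4},{"translation":[0.3976,-0.0703,-0.0628],"turn":[0,0,0],"jaw":0.4}]'
```

```text
time_s: 14.52
ee_pos: [531.8, 165.0, 238.9]
eef_rot: [-2.222, -2.221, 0.0]
wrist_force: [0.9, 0.6, -2.4]
finger_gap: 0.51
gripper_force: 61.4
```

```bash
python3 -m creep '[{"translation":[0,0,0],"turn":[0,0,0],"jaw":0.8},{"translation":[0,0,0],"turn":[0,0,0],"jaw":0.8},{"translation":[0,0,-0.03],"turn":[0,0,0],"jaw":0.8},{"translation":[0,0,-0.08],"turn":[0,0,0],"jaw":0.8},{"translation":[0.03,0.0,-0.13],"turn":[0,0,0],"jaw":0.5},{"translation":[0.06,0,-0.16],"turn":[0,0,0],"jaw":0.2},{"translation":[0.06,0,-0.16],"turn":[0,0,0],"jaw":0},{"translation":[0.06,0,-0.16],"turn":[0,0,0],"jaw":0},{"translation":[0.06,0,-0.16],"turn":[0,0,0],"jaw":0}]'
python3 - <<'E'
from look import *
grab('wrist','w4');grab('scene','s4');grab('side','d4')
w=cv2.imread('pics/w4.png')[0:280,100:460];s=cv2.imread('pics/s4.png')[170:270,220:380];d=cv2.imread('pics/d4.png')[120:240,190:330]
im=np.zeros((600,800,3),np.uint8);im[:280,:360]=w;im[:300,360:800]=cv2.resize(s,None,fx=2.75,fy=2.75,interpolation=2)[:300,:440];im[280:600,:360]=cv2.resize(d,(373,320),interpolation=2)[:,:360]
cv2.imwrite('pics/chk4.png',im)
E
```

```text
time_s: 15.65
ee_pos: [531.9, 224.3, 397.7]
eef_rot: [-2.222, -2.219, 0.003]
wrist_force: [0.7, -1.0, -0.4]
finger_gap: -0.004
gripper_force: 0.0Traceback (most recent call last):
  File "<stdin>", line 4, in <module>
ValueError: could not broadcast input array from shape (275,440,3) into shape (300,440,3)
```

```bash
python3 - <<'E'
from h import *
w=cv2.imread('pics/w4.png')[0:280,100:460];s=cv2.imread('pics/s4.png')[170:270,220:380];d=cv2.imread('pics/d4.png')[120:240,190:330]
im=np.zeros((600,800,3),np.uint8);im[:280,:360]=w;im[:275,360:800]=cv2.resize(s,None,fx=2.75,fy=2.75,interpolation=2);im[280:600,:360]=cv2.resize(d,(373,320),interpolation=2)[:,:360]
cv2.imwrite('pics/chk4.png',im)
E
```

```text
(no output)
```

View pics/chk4.png

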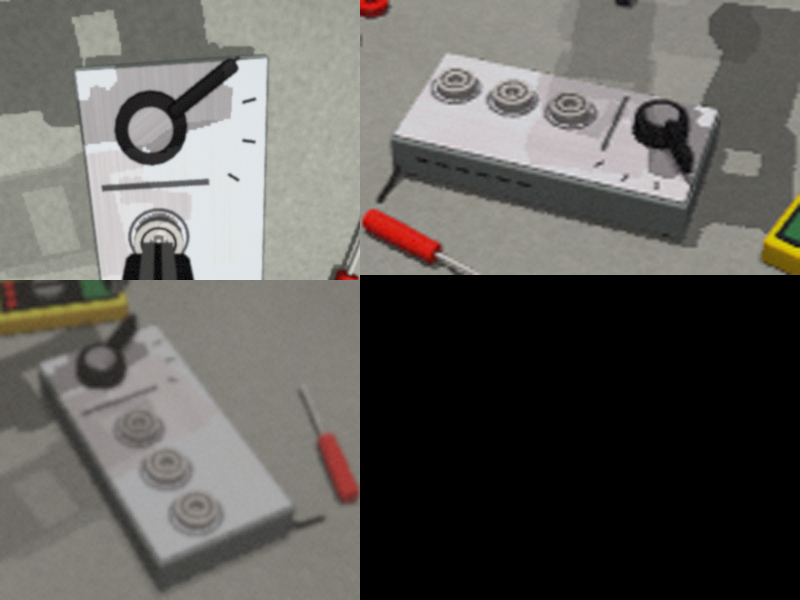

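All three bearings sit flat, one on each pin (wrist, scene and side crops). The dial hub is at wrist px (250,127) and the lever tip at (335,65). Next I'll check the dial geometry against the pin row.

```bash
python3 - <<'E'
from look import *
s=env.observe();print(np.round(s['joint_pos'],3),s['ee_pos'].round(1))
c=dict(np.load('w4.npz'));g=cv2.cvtColor(c['p'],cv2.COLOR_RGB2GRAY)
r=g[50:175,205:345];n,l,st,ce=cv2.connectedComponentsWithStats((r<60).astype(np.uint8))
i=1+st[1:,4].argmax();m=(l==i).astype(np.uint8)
ys,xs=np.nonzero(m)
(u,v),(a,b),_=cv2.fitEllipse(max(cv2.findContours(1-m,cv2.RETR_LIST,1)[0],key=lambda k:cv2.contourArea(k) if 5<k[:,0,0].min() and k[:,0,0].max()<80 else 0))
hub=ray(c,(u+205,v+50),87);print('hub',u+205,v+50,a,b,hub.round(1))
W=np.array([ray(c,(x+205,y+50),96) for x,y in zip(xs,ys)]);D=W[:,:2]-np.array([525.2,270.6])
rr=np.hypot(*D.T)
f=(rr>45)&(rr<80);print('lever ang',np.median(np.arctan2(*D[f].T[::-1])).round(3),'max r',rr.max().round(1))
d0=W[:,:2]-hub[:2];rr=np.hypot(*d0.T);f=(rr>45)&(rr<80);print('wrt hub',np.median(np.arctan2(d0[f,1],d0[f,0])).round(3),rr.max().round(1))
E
```

```text
[ 0.195  0.434  1.23  -0.     1.479  0.195] [532.  224.6 398.3]
hub 250.0545196533203 129.45263671875 45.69031524658203 46.98126220703125 [525.2 270.9  87. ]
lever ang 0.672 max r 84.5
wrt hub 0.669 84.3
```

The hub is at (525.2, 270.9) and the lever angle is 0.669. Both match the prediction from the pins: (525.2, 270.6) and 0.665. Next: turn in line with the lever, descend and pinch.

```bash
python3 -m creep '[{"translation":[0.03,0.015,0],"turn":[0,0,0.18],"jaw":0.45},{"translation":[0.06,0.03,0],"turn":[0,0,0.36],"jaw":0.45},{"translation":[0.0846,0.0419,0],"turn":[0,0,0.54],"jaw":0.45},{"translation":[0.0846,0.0419,0.02],"turn":[0,0,0.72],"jaw":0.45},{"translation":[0.0846,0.0419,0.03],"turn":[0,0,0.9],"jaw":0.45},{"translation":[0.0846,0.0419,0.06],"turn":[0,0,0.905],"jaw":0.45},{"translation":[0.0846,0.0419,0.08],"turn":[0,0,0.905],"jaw":0.45},{"translation":[0.0846,0.0419,0.1],"turn":[0,0,0.905],"jaw":0.45},{"translation":[0.0846,0.0419,0.12],"turn":[0,0,0.905],"jaw":0.45},{"translation":[0.0846,0.0419,0.14],"turn":[0,0,0.905],"jaw":0.45},{"translation":[0.0846,0.0419,0.157],"turn":[0,0,0.905],"jaw":0.45},{"translation":[0.0846,0.0419,0.157],"turn":[0,0,0.905],"jaw":0.45},{"translation":[0.0846,0.0419,0.157],"turn":[0,0,0.905],"jaw":0}, {"translation":[0.0846,0.0419,0.157],"turn":[0,0,0.905],"jaw":0},{"translation":[0.0846,0.0419,0.157],"turn":[0,0,0.905],"jaw":0},{"translation":[0.0846,0.0419,0.157],"turn":[0,0,0.905],"jaw":0},{"translation":[0.0846,0.0419,0.157],"turn":[0,0,0.905],"jaw":0}]'
python3 - <<'E'
from look import *
s=env.observe();M=R.from_rotvec(s['eef_rot']).as_matrix();print(s['ee_pos'],'heading',np.arctan2(M[1,0],M[0,0]))
# offsets in tool axes to lever angles, hub (525.2,270.8)
h0=.668;T=np.array([525.2,270.8])+62*np.array([np.cos(h0),np.sin(h0)])
ex=np.array([np.cos(h0),np.sin(h0)]);ey=np.array([np.sin(h0),-np.cos(h0)])
for k in list(np.arange(.1,1.21,.1))+[1.22,1.23]:
    P=np.array([525.2,270.8])+62*np.array([np.cos(h0-k),np.sin(h0-k)])-T
    print(round(k,2),np.round([P@ex,P@ey],1))
E
```

```text
time_s: 17.92
ee_pos: [573.8, 309.8, 243.0]
eef_rot: [-2.969, -1.027, -0.003]
wrist_force: [-0.6, -0.4, 6.1]
finger_gap: 0.129
gripper_force: 60.0
[573.81944373 309.77009624 243.03267574] heading 0.6657841257540493
0.1 [-0.3  6.2]
0.2 [-1.2 12.3]
0.3 [-2.8 18.3]
0.4 [-4.9 24.1]
0.5 [-7.6 29.7]
0.6 [-10.8  35. ]
0.7 [-14.6  39.9]
0.8 [-18.8  44.5]
0.9 [-23.5  48.6]
1.0 [-28.5  52.2]
1.1 [-33.9  55.3]
1.2 [-39.5  57.8]
1.22 [-40.7  58.2]
1.23 [-41.3  58.4]
```

Pinched: a gap of 0.129 is about 11–12 mm. Next, swing along the arc, turning with the lever.

```bash
python3 -m creep '[{"translation":[-0.0003,0.0062,0],"turn":[0,0,0.1],"jaw":0},{"translation":[-0.0012,0.0123,0],"turn":[0,0,0.2],"jaw":0},{"translation":[-0.0028,0.0183,0],"turn":[0,0,0.3],"jaw":0},{"translation":[-0.0049,0.0241,0],"turn":[0,0,0.4],"jaw":0},{"translation":[-0.0076,0.0297,0],"turn":[0,0,0.5],"jaw":0},{"translation":[-0.0108,0.035,0],"turn":[0,0,0.6],"jaw":0},{"translation":[-0.0146,0.0399,0],"turn":[0,0,0.7],"jaw":0},{"translation":[-0.0188,0.0445,0],"turn":[0,0,0.8],"jaw":0},{"translation":[-0.0235,0.0486,0],"turn":[0,0,0.9],"jaw":0},{"translation":[-0.0285,0.0522,0],"turn":[0,0,1.0],"jaw":0},{"translation":[-0.0339,0.0553,0],"turn":[0,0,1.1],"jaw":0},{"translation":[-0.0395,0.0578,0],"turn":[0,0,1.2],"jaw":0},{"translation":[-0.0407,0.0582,0],"turn":[0,0,1.22],"jaw":0},{"translation":[-0.0407,0.0582,0],"turn":[0,0,1.22],"jaw":0},{"translation":[-0.0407,0.0582,0],"turn":[0,0,1.22],"jaw":0}]'
python3 - <<'E'
from look import *
s=env.observe();M=R.from_rotvec(s['eef_rot']).as_matrix();P=s['ee_pos'][:2]-[525.2,270.8]
print('heading turn',.666-np.arctan2(M[1,0],M[0,0]),'pos angle',.668-np.arctan2(P[1],P[0]),np.hypot(*P),s['wrist_force'],s['joint_pos'].round(2),s['finger_gap'])
grab('wrist','w5');grab('scene','s5');grab('side','d5')
w=cv2.imread('pics/w5.png')[0:384,60:460];s=cv2.imread('pics/s5.png')[150:270,220:380];d=cv2.imread('pics/d5.png')[110:240,180:330]
im=np.zeros((600,800,3),np.uint8);im[:384,:400]=w;im[:300,400:800]=cv2.resize(s,(400,300),interpolation=2);im[300:600,454:800]=cv2.resize(d,(346,300),interpolation=2)
cv2.imwrite('pics/chk5.png',im)
E
```

```text
time_s: 19.8
ee_pos: [577.8, 239.1, 243.0]
eef_rot: [-3.021, 0.858, -0.003]
wrist_force: [-0.8, 1.6, 5.4]
finger_gap: 0.132
gripper_force: 60.2
heading turn 1.219626241209999 pos angle 1.2109181810092928 61.384649216719886 [-0.81018041  1.59338788  5.37883439] [0.2  0.66 1.3  0.   1.18 2.33] 0.13199172843642823
```

View pics/chk5.png

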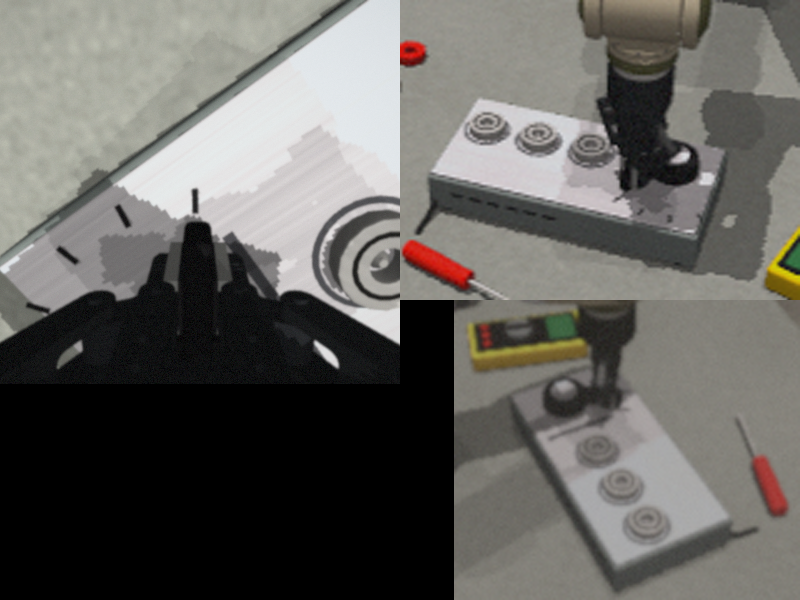

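The lever, seen at (195,225), is lined up with the third tick at (195,200). The bearings are still seated and the pinch is holding at about 1.21 rad, so I'm handing in.

```bash
python3 -c "
from cell import env
print(env.job_done())"
```

```text
the job is handed in; nothing more can be done
None
```

I handed the job in at about 20 s with all three bearings flat on their pins and the lever still pinched at the third click (about 1.21 rad); the pulley, multimeter and screwdriver were never touched.

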